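# Put a leaning circuit board into a spring board holder

## Robot

A 7-joint arm with a two-finger parallel gripper is mounted at the origin on a cart in front of the work surface, level with it; the furniture and walls round the work are solid. World frame = base frame: x ahead of the robot, y to its left, z up, the work surface at z = 0. Lengths are in mm, angles in rad, forces in N, time in s.
With the tool pointing down it reaches from about 400 to 875 mm from the base axis. Payload 6.5 kg.
Tool frame: the origin (TCP) lies midway between the tips of the shut fingers; the grasp point (between the pads) lies 19 mm behind it (robot.grasp_offset is the distance from the TCP to the grasp point, in mm); z points along the fingers, y is the line along which they close (so a half turn about z gives the same grasp; the last joint's range is limited). The gripper opens to 85 mm and grips with 20 to 120 N. Pads are 22 mm wide; open, the fingers measure 114 mm over their backs; the gripper's body (76 mm by 85 mm) begins 54 mm behind the grasp point. The pads swing forward as they close: fully open they stand 13 mm farther back than shut.
Start: joints at [-1.18, 0.536, -0.004, 1.538, 0.003, 1.067, -0.071], TCP at [286.696, 583.348, 197.99] pointing down, gripper open.
Joint ranges: [-2.7, 2.7], [-0.37, 2.16], [-1.27, 1.26], [0.24, 2.4], [-1.31, 4.45], [0.19, 1.91], [-2.76, 2.76]. Speed limits (rad/s): [2.39, 2.39, 3.14, 3.14, 3.14, 3.14, 3.14].

## Interface

Orientations are given as a unit quaternion [w, x, y, z].
In Python, from rig import robot, vision gives the robot as it stands.
- The arm moves only by the tool apply_moves, never from a script. Its argument "plan" is a list of rows, each a list of 7 numbers: the finger opening in cm, from 0 to 8.54, then the shift along the tool's x, y, z in cm, then the turn, a rotation vector about the tool's x, y, z in degrees. A call has 1 to 8 rows; each row shifts and turns the commanded pose from where the row before left it, along the tool's axes as they then stand; what a row does not reach is not made up. A row lasts 1/10 s, in which the tool goes at most 50 mm and 8.59 degrees, less where a joint would pass 70% of its speed; a pose out of reach is approached as far as the arm can. A call is refused whole if a number of a shift passes 5 or a number of a turn 8.59, either way. A call with a gripper value outside its range is refused whole. The fingers move at their own pace and stop on an object; "newtons" is the grip in N (left out, the last holds). Time passes only in rows, so rows that do not move let the fingers close. It gives the time, the measured TCP pose, the force, the opening and the grip force at its end, in the units of the state.
- robot.observe(): the state, without advancing time (a new reading comes with each control period).
- vision.camera(name): name is "side" or "top"; returns (picture, depth): 384x512x3 uint8, red, green, blue; 384x512 float32, mm along the optical axis (not along the pixel's ray), 0 where there is no reading.
- vision.camera_info(name): a dict with "fx", "fy", "cx", "cy" (pixels), "dist_coeffs" ([k1, k2, p1, p2, k3] as OpenCV has them; the pictures are not rectified), "R" (3x3) and "t" (3): a world point X has camera coordinates R X + t. Camera axes: x right, y down, z forward; pixel columns grow to the right and rows downward; lengths in mm; the calibration is good to about 2 mm. A picture is of the moment at which its call begins. camera_info takes no time and is no camera call.
- robot.sign_off(): hands the job in; it is judged then, once.
The state is a dict: "time": time; "qpos": joint angles; "joint_vel": joint speeds; "tau": joint torques, N m; "tool_pos": TCP position; "eef_rot": TCP orientation; "ft_force": force on the tool from outside, world axes, zero at the start; "ft_torque": the same for the moment, N m; "grip_width": opening from 0.0 (shut) to 1.0 (fully open); "grip_force": force on a finger pad.
Only numpy, scipy, OpenCV 4.12 (cv2) and the standard library are available. Lean on these libraries where they do the work, as an engineer would, in place of code of your own. Each camera call takes 0.05 s, during which the arm holds its last target. There are 200 camera calls.

## Task

The circuit board leans in the spring board holder: one short edge is low, by the groove of one sprung jaw, the other short edge lies on top of the opposite jaw. Push the board along the holder into the low-side jaw until that jaw gives way far enough, lower the raised edge inside the other jaw and let go, so that the springs centre the board, level in both grooves. Leave the other things on the table where they are.

Things in the scene. Friction and masses are not known exactly. Their poses are not given: they have to be found in the camera images.
- holder: Spring board holder, fixed: aluminium base 226 x 100 x 10 mm, an upright block (top 41 mm above the worktop) at each end, and between them two facing black jaws, 80 mm wide, on springs. Origin: centre of the base's underside, on the worktop. x runs along the holder from jaw_b to jaw_a (the low-side jaw), y across, z up. It may stand turned any way round.
- groove_a (a point): Middle of the foot of jaw_a's groove's back wall (moves with the jaw); at rest 61 mm from the holder's middle along +x, 30 mm above the worktop. The groove is 10 mm high; a lip, flat on top at 48 mm, covers its first 6 mm; below, a ledge with its top at 30 mm reaches 16 mm from the back wall towards the middle. The board's low edge starts on this ledge, 2 to 7 mm short of the back wall.
- groove_b (a point): The same point of jaw_b, a mirror image of jaw_a, at the holder's -x end: at rest 61 mm from the middle along -x, 30 mm above the worktop, its lip beginning 55 mm from the middle. The board's raised edge lies on top of this lip at the start.
- jaw_a (a joint): Travel of the low-side jaw in m: 0 at rest at its inner stop, grows as it is pushed outward along the holder's +x, at most 0.023. Spring 250 N/m with 1 N preload (about 6 N at 0.019).
- jaw_b (a joint): Travel of the other jaw in m: 0 at rest at its inner stop, grows outward along the holder's -x, at most 0.023. Same spring. The seated board holds each jaw about 0.004 back. With jaw_b at rest the raised edge clears its lip, and can go down, once jaw_a is pushed back about 0.014.
- board: Loose circuit board on an aluminium carrier, 130 x 90 x 6 mm, about 0.3 kg. Origin: centre of its underside; x along the 130 mm to its low edge, z up out of the component side. At the start tilted about 9 degrees, x within 2 degrees of the holder's. On it a dark steel transformer can, 34 (x) by 44 (y) mm, 24 mm tall, centred at x = -6 mm, y = 0; beyond it at +x lower parts, up to 16 mm tall.
- transformer_foot (a point): Foot of the can's face that looks to the raised edge, on the board's top: board x = -23 mm, y = 0, z = 6 mm. From here to the raised edge the board is bare, a strip 42 mm long over the whole width, where a closed gripper can stand, push the can towards +x and press the board down.
- tip_box: Box of pipette tips, 74 x 118 x 65 mm, to the left of the holder; leave it alone. Origin: centre of its underside.
- lab_tape: Roll of tape lying flat, 98 x 96 x 25 mm, to the right of the holder; leave it alone. Origin: centre of its underside.
- tube_a: Capped test tube lying on the table, 110 x 18 x 18 mm, left of the holder; leave it alone. Origin: centre of its underside.

How it is judged (in metres and radians):
On the way:
1. the board is pushed into the low-side jaw, pressing that jaw back at least 12 mm (value of joint jaw_a above 0.012 m), for 0.1 s.
At the end, for the whole second after the job is handed in: The board lies level (within 2 degrees) on both ledges with its edges in both grooves: its origin within 4 mm of the holder's middle along the holder, 15 mm across and 3 mm of ledge height, square to the holder within 0.06 rad, both jaws held back more than 2 mm by it, and at rest (x of board in the frame of holder between -0.004 and 0.004 m and y of board in the frame of holder between -0.015 and 0.015 m and z of board in the frame of holder between 0.027 and 0.033 m and angle between board's own z axis and vertical below 0.035 rad and angle between the x axis of board and the x axis of holder, either way round below 0.06 rad and value of joint each of jaw_a, jaw_b above 0.002 m and linear speed of board below 0.01 m/s); the robot touches nothing.
It fails at once if the tip box is moved more than 20 mm (distance of tip_box from where it was at the start of the episode above 0.02 m).
It fails at once if the lab tape is moved more than 20 mm (distance of lab_tape from where it was at the start of the episode above 0.02 m).
It fails at once if the tube a is moved more than 20 mm (distance of tube_a from where it was at the start of the episode above 0.02 m).
It also fails if it takes over 32 s, if anything falls off the work surface, if the arm or the gripper's body presses on something with over 40 N, if the wrist force passes 120 N, or if a joint passes its speed limit or range.

## Working session

There is one attempt and no reset: what is moved stays moved. The work goes in short steps, Python scripts to look and compute and a tool call to move; the robot and the scene stay as the last step left them, time stands still between calls to the robot, and variables do not carry over. Pictures are saved under pics/ and viewed, at most 11 in all, crops included, and the job is handed in when it is done.

Besides the shell and the picture viewer there is one more tool, called as name(argument=value, ...) on one line, values as JSON. apply_moves: Moves the arm, as the interface text tells. Its arguments: {"type":"object","properties":{"plan":{"type":"array"},"newtons":{"type":"number"}},"required":["plan"]}

```bash
mkdir -p pics; python3 - <<'E'
from rig import robot, vision
import cv2,numpy as np
for n in("top","side"):
    p,d=vision.camera(n); np.savez(f"{n}0.npz",p=p,d=d); cv2.imwrite(f"pics/{n}0.png",p[:,:,::-1])
    i=vision.camera_info(n); print(n,{k:np.round(v,3).tolist() for k,v in i.items()})
print(robot.observe())
E
```

```text
top {'fx': 410.12, 'fy': 410.12, 'cx': 248.344, 'cy': 188.687, 'dist_coeffs': [-0.152, 0.0, 0.0, 0.0, 0.0], 'R': [[-0.015, -1.0, 0.017], [-0.987, 0.012, -0.162], [0.162, -0.019, -0.987]], 't': [85.27, 516.788, 1241.77]}
side {'fx': 397.402, 'fy': 397.402, 'cx': 252.099, 'cy': 199.643, 'dist_coeffs': [-0.066, 0.0, 0.0, 0.0, 0.0], 'R': [[-0.948, -0.317, -0.006], [-0.127, 0.397, -0.909], [0.29, -0.861, -0.417]], 't': [538.171, 74.019, 1203.287]}
{'time': 0.1, 'qpos': array([-1.18016515,  0.53710215, -0.00440244,  1.53876424,  0.00257757,
        1.06730272, -0.07123119]), 'joint_vel': array([ 1.17051436e-03, -3.12355542e-04,  2.78209718e-04, -3.24218672e-03,
        4.04616343e-04,  4.45748103e-05,  2.30931521e-03]), 'tau': array([ 2.43726601e-03, -5.84568822e+01,  1.05203658e+00, -2.59777969e+01,
        1.27394329e-02,  4.62226861e-03,  2.38290505e-05]), 'tool_pos': array([286.47642668, 582.77555056, 197.19739842]), 'eef_rot': array([-1.21343003e-04,  2.26435180e-01,  9.74025920e-01, -7.75966964e-04]), 'ft_force': array([ 0.67766815, -0.02197666,  0.82484561]), 'ft_torque': array([ 0.04249835,  0.01305459, -0.02541012]), 'grip_force': 0.0, 'grip_width': 0.9978789575670539}
```

View pics/top0.png

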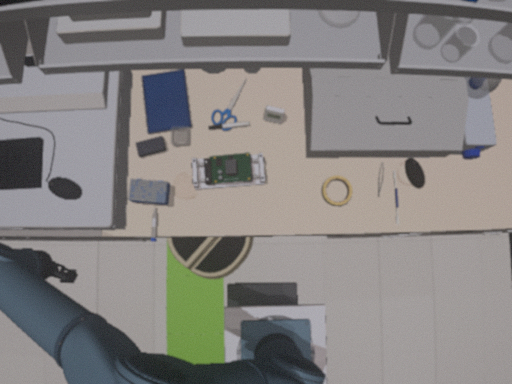

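View pics/side0.png

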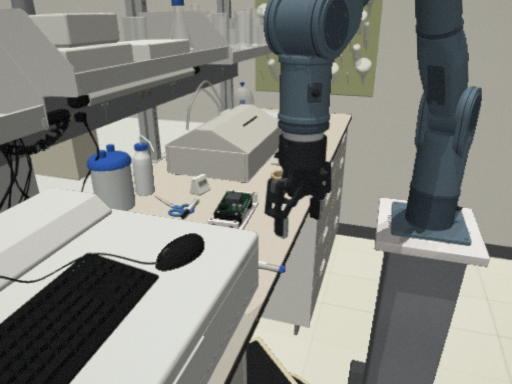

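The top view shows the holder around (228,170), its length running along the image columns (world y). The tip box is at (150,190), the tape at (337,190) and the tube at (154,225). I'll enlarge the holder and make a height map.

```bash
cat > h.py <<'E'
import numpy as np,cv2
from rig import vision
def cloud(n,d,u,v):
    i=vision.camera_info(n);K=np.array([[i["fx"],0,i["cx"]],[0,i["fy"],i["cy"]],[0,0,1.]])
    q=cv2.undistortPoints(np.stack([u,v],-1).reshape(-1,1,2).astype(float),K,np.array(i["dist_coeffs"]))[:,0]
    z=d[np.asarray(v).ravel().astype(int),np.asarray(u).ravel().astype(int)]
    return (np.c_[q*z[:,None],z]-i["t"])@np.array(i["R"])   # R^T(Xc-t)
def proj(n,X):
    i=vision.camera_info(n);K=np.array([[i["fx"],0,i["cx"]],[0,i["fy"],i["cy"]],[0,0,1.]])
    return cv2.projectPoints(np.array(X,float).reshape(-1,1,3),cv2.Rodrigues(np.array(i["R"]))[0],np.array(i["t"],float),K,np.array(i["dist_coeffs"]))[0][:,0]
E
python3 - <<'E'
from h import *
a=np.load("top0.npz");b=np.load("side0.npz")
A=cv2.resize(a["p"][145:200,180:280],None,fx=8,fy=8,interpolation=3)[:440]
B=cv2.resize(b["p"][180:240,195:265],None,fx=6,fy=6,interpolation=3)
cv2.imwrite("pics/t1.png",A[:,:,::-1]);cv2.imwrite("pics/s1.png",B[:,:,::-1])
for n,f,(v0,v1,u0,u1) in(("top",a,(148,194,188,270)),("side",b,(180,240,195,265))):
    v,u=np.mgrid[v0:v1,u0:u1];P=cloud(n,f["d"],u.ravel(),v.ravel())
    Q=P.reshape(v.shape+(3,))
    if n=="top":
        print("y",np.round(Q[22,::4,1]).astype(int));print("x",np.round(Q[::2,40,0]).astype(int))
        for r in Q[::2,::3,2]: print(*[f"{int(round(z)):3d}" for z in r])
    np.save(n+"c.npy",Q)
E
```

```text
y [273 260 242 232 217 204 192 179 166 154 140 128 116 104  91  79  65  52
  40  25  12]
x [662 654 648 629 310 617 604 598 591 586 579 572 566 565 559 552 545 540
 539 533 528 521 515]
 -4   1   4   4   3  -2  -1   5   1  -1   0   0   2   1  -1  -2  -1   2   2   0   0  -2   1   2  -2  -1   3   0
 -2  -3  -5   1   0  -3  -1  -5  -3   0   0   5  -2   3   2   2  -1   0   1  -1   5  -4   1  -1   0   3   1   3
  1  -2  -3   2   1   5   0   0   0  -5  -4   0   0  -1   2  -2   5   0  -3   6  52   2  -6   3   5   3   1  -1
 -3   3   0  -1   3   2   1  -2   3   3   7   1   0  45  47  47  52  53  54  51  52  -3  10   7  42   5   1  -7
 -1  -1   1   1   2  -1   4   1  41  42  41  40  47  48  47  49  49  50  50  52  55  12   6   5  44   0   4  -4
  1  -2  44   2 1308   7  49  50  36  35  53  43  44  43  52  54  48  53  51  51  60   5  14  12  36  31  -5  -3
  4   1  44  12  11   9  51  53  37  41  54  46  46  67  71  73  66  58  50  52  53  42  30  20  42  35   2  -3
  1  27  43  10  33  30  46  46  39  39  51  48  47  68  67  73  65  51  55  51  47  46  11  10  41  42   0  -1
 -2  36  41  31  
[... 964 characters left out ...]
 54  10  12  21  41   2  -2
  1   0  43  39  23  13  51  47  37  38  39  36  43  45   8  15  15  14   9   9   5  11   7  11  13  17  -1   2
  1   4  39  42   9  11  20  15  13   6   9   6  12  11  11  14  11  12   6   9   9  10  11  12   6   5  -4  -4
 -3  -5  33  30   8   9  10  11  13  13  14   8  13   7  11   4   0  -2   5   0   0  -2   0  -1  -1   2  -3   2
  4  -3  -2   4  12   7   9   2   5  -1   1   3   1   1   2   4   1   0   0   2   1  -1  -1   0   0   3   4  -5
 -2   1  -3  -3   2  -3   5  -1   2  -4   0   5  -1   0   2   4   0  -2   3   0   3   1  -1  -2  -4  -3   0   3
  1   5   3  -1  -2  -4   2   3   1   3  -2   6   1  -1  -3  -3   0  -2  -4   4 1308   0   3  -2   2   2  -2  -7
```

View pics/t1.png

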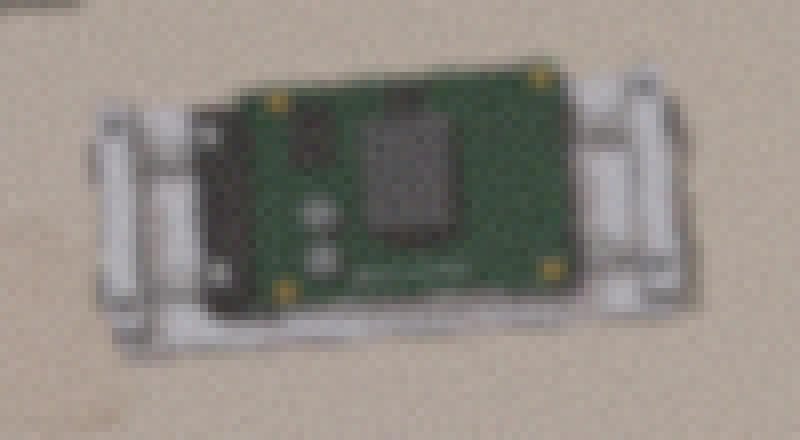

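View pics/s1.png

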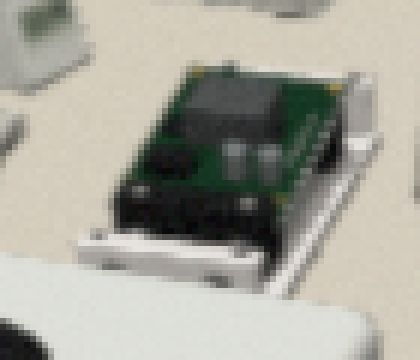

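The top crop shows jaw_a (black) at the left, i.e. world +y, at crop x 200–245. The can top has crop corners of about (365,112), (455,115), (455,235), (365,232). The raised edge is at the right, from (555,68) to (580,292). The side crop agrees. Next I unproject these points at known heights.

```bash
cat >> h.py <<'E'
def ray(n,u,v,z):
    i=vision.camera_info(n);K=np.array([[i["fx"],0,i["cx"]],[0,i["fy"],i["cy"]],[0,0,1.]])
    q=cv2.undistortPoints(np.array([[[u,v]]],float),K,np.array(i["dist_coeffs"]))[0,0]
    R=np.array(i["R"]);c=-R.T@np.array(i["t"]);w=R.T@np.r_[q,1]
    return c+w*(z-c[2])/w[2]
E
python3 - <<'E'
from h import *
def T(x,y,z): return ray("top",180+(x+.5)/8-.5,145+(y+.5)/8-.5,z)
pts=dict(can=[(365,112,72),(455,115,72),(457,237,72),(365,232,72)],
 raised=[(553,68,54),(578,290,54)],lipa=[(245,108,48),(252,312,48)],jawAback=[(200,110,48),(210,312,48)],
 blockA_out=[(103,118,41),(112,308,41)],blockB=[(655,75,41),(680,300,41)],
 holes=[(278,101,39),(540,78,53),(286,291,39),(551,268,53)],basefront=[(125,345,5),(690,305,5)])
for k,l in pts.items(): print(k,[np.round(T(*p)).astype(int).tolist() for p in l])
# plane fits: blocks from both clouds
S=np.load("topc.npy").reshape(-1,3)
m=(S[:,2]>62)&(S[:,2]<85); c=S[m]; print("can top",c.mean(0),cv2.minAreaRect(c[:,:2].astype(np.float32)))
# holder footprint rect: all points z 5..85 (occlusion free-ish)
m=(S[:,2]>6)&(S[:,2]<85); print(cv2.minAreaRect(S[m][:,:2].astype(np.float32)))
S=np.load("sidec.npy").reshape(-1,3)
m=(S[:,2]>62)&(S[:,2]<85)&(S[:,0]>500)&(S[:,0]<640); c=S[m]; print("side can",len(c),c.mean(0),cv2.minAreaRect(c[:,:2].astype(np.float32)))
E
```

```text
can [[608, 149, 72], [607, 114, 72], [558, 114, 72], [561, 149, 72]]
raised [[629, 76, 54], [541, 67, 54]]
lipa [[616, 197, 48], [534, 194, 48]]
jawAback [[616, 215, 48], [535, 211, 48]]
blockA_out [[615, 254, 41], [538, 250, 41]]
blockB [[629, 35, 41], [538, 27, 41]]
holes [[621, 185, 39], [626, 81, 53], [544, 182, 39], [550, 78, 53]]
basefront [[529, 249, 5], [543, 21, 5]]
can top [584.55659961 132.34432606  70.27149155] ((585.1283569335938, 143.67404174804688), (55.95639419555664, 45.557838439941406), 89.6178207397461)
((583.31591796875, 144.64825439453125), (259.32366943359375, 145.61476135253906), 86.66168212890625)
side can 123 [579.80542479 137.20225727  71.10628845] ((581.3871459960938, 134.95074462890625), (38.604736328125, 44.913055419921875), 88.186767578125)
```

Measured: holder centre at about (580,141), its x axis at about (-0.06, 0.998), can foot at about (582,110) and z≈50. These match the given sizes. I'll move with the gripper shut.

apply_moves(plan=[[0,-4,-2.56,0,0,0,0],[0,-4,-2.56,0,0,0,0],[0,-4,-2.56,0,0,0,0],[0,-4,-2.56,0,0,0,0],[0,-4,-2.56,0,0,0,0],[0,-4,-2.56,0,0,0,0],[0,-4,-2.56,0,0,0,0],[0,-4,-2.56,0,0,0,0]])

```text
time: 0.9
tool_pos: [484.0, 256.5, 197.8]
eef_rot: [-0.0, 0.226, 0.974, -0.0]
ft_force: [1.9, -0.5, -0.4]
grip_width: 0.005
grip_force: 0.0
```

apply_moves(plan=[[0,-4,-2.56,0,0,0,0],[0,-4,-2.56,0,0,0,0],[0,-4,-2.56,0,0,0,0],[0,-4,-2.56,0,0,0,0],[0,0,0,0,0,0,8],[0,0,0,0,0,0,8],[0,0,0,0,0,0,8],[0,0,0,0,0,0,8]])

```text
time: 1.7
tool_pos: [581.7, 95.7, 197.6]
eef_rot: [-0.0, 0.489, 0.872, -0.0]
ft_force: [-0.2, 0.3, 0.4]
grip_width: -0.001
grip_force: 0.0
```

apply_moves(plan=[[0,0,0,0,0,0,8],[0,0,0,0,0,0,8],[0,0,0,0,0,0,8],[0,0,0,0,0,0,4],[0,0,0,0,0,0,0]])

```text
time: 2.2
tool_pos: [581.6, 96.0, 197.6]
eef_rot: [-0.0, 0.683, 0.73, -0.0]
ft_force: [-0.1, -1.5, 0.7]
grip_width: 0.001
grip_force: 0.0
```

apply_moves(plan=[[0,-0.2,0,4,0,0,0],[0,0,0,4,0,0,0],[0,0,0,4,0,0,0],[0,0,0,0,0,0,0],[0,0,0,0,0,0,0]])

```text
time: 2.7
tool_pos: [582.1, 93.7, 78.3]
eef_rot: [-0.0, 0.683, 0.731, -0.0]
ft_force: [0.9, -0.1, 0.5]
grip_width: 0.002
grip_force: 0.0
```

```bash
python3 - <<'E'
from h import *
from rig import robot
o=robot.observe();print(o["tool_pos"],o["ft_force"])
p,d=vision.camera("side");t,_=vision.camera("top")
print(proj("side",[o["tool_pos"]]),proj("top",[o["tool_pos"]]))
B=cv2.resize(p[160:240,185:275],None,fx=6,fy=6,interpolation=3)
A=cv2.resize(t[145:205,190:270],(540,405),interpolation=3)
cv2.imwrite("pics/s2.png",B[:,:,::-1])
E
```

```text
[582.10580089  93.71103813  78.34737501] [ 0.8950414  -0.13865967  0.53242764]
[[238.18206756 188.96577194]] [[243.14861422 166.14149757]]
```

View pics/s2.png

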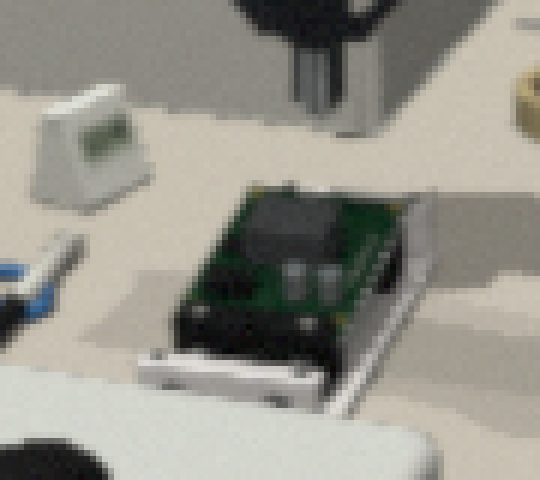

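The side crop shows the shut fingers ending at about crop (315,112), above and behind the board. That is about 11 px higher than the projected TCP, so I'll check it with depth.

```bash
python3 - <<'E'
from h import *
from rig import robot
p,d=vision.camera("side")
v,u=np.mgrid[168:200,228:250];Q=cloud("side",d,u.ravel(),v.ravel()).reshape(v.shape+(3,))
for r in range(0,32,1): print(168+r,*[f"{int(a)},{int(b)},{int(c)}" for a,b,c in Q[r,5:16:2]])
p,d=vision.camera("top")
v,u=np.mgrid[140:190,230:262];Q=cloud("top",d,u.ravel(),v.ravel());print(len(Q))
m=(Q[:,2]>85)&(Q[:,2]<400);print(np.percentile(Q[m],[5,50,95],axis=0))
i=vision.camera_info("side");R=np.array(i["R"]);print(-R.T@i["t"])
E
```

```text
168 596,97,148 586,104,152 580,104,152 577,95,150 569,97,151 639,-111,71
169 595,100,146 587,104,148 580,103,149 575,99,148 569,99,149 640,-115,65
170 595,99,142 587,102,144 579,106,146 577,94,142 569,97,145 640,-112,62
171 595,100,140 587,103,141 580,105,143 575,99,141 569,99,142 638,-109,60
172 597,96,134 588,101,137 580,104,139 576,99,138 569,99,139 639,-110,55
173 595,99,132 587,103,135 580,104,136 577,96,134 570,95,134 638,-108,52
174 595,101,130 587,104,132 580,105,133 576,99,131 569,99,132 640,-113,46
175 595,99,126 587,103,128 581,103,129 575,101,129 570,97,128 641,-115,41
176 680,-113,34 586,107,126 581,104,126 577,97,124 571,94,123 640,-114,38
177 679,-111,31 588,102,121 582,101,122 576,98,121 647,-110,35 638,-106,37
178 682,-117,24 588,103,118 581,103,119 575,100,118 649,-114,29 639,-108,32
179 681,-115,21 672,-113,22 661,-103,27 656,-113,25 647,-110,27 641,-116,25
180 680,-111,18 673,-114,18 666,-117,18 655,-110,22 645,-104,25 640,-113,22
181 691,-140,2 683,-141,2 664,-112,16 656,-111,17 648,-112,18 641,-115,17
182 687,-129,2 679,-129,3 672,-133,3 664,-133,4 657,-135,4 64
[... 1147 characters left out ...]
0,108,52
1600Traceback (most recent call last):
  File "<stdin>", line 8, in <module>
    return _quantile_unchecked(
        a, q, axis, out, overwrite_input, method, keepdims, weights)
    return _ureduce(a,
                    func=_quantile_ureduce_func,
    ...<5 lines>...
                    overwrite_input=overwrite_input,
                    method=method)
    r = func(a, **kwargs)
    result = _quantile(arr,
                       quantiles=q,
    ...<2 lines>...
                       out=out,
                       weights=wgt)
    slices_having_nans = np.isnan(arr[-1, ...])
                                  ~~~^^^^^^^^^
IndexError: index -1 is out of bounds for axis 0 with size 0
```

Depth puts the fingertips at z≈118 while the reported TCP is 78 mm, a discrepancy of about 40 mm. x and y agree. I'll check whether it was the same at the start, then go down step by step watching force and depth.

```bash
python3 - <<'E'
from h import *
print("proj start TCP",proj("side",[[286.5,582.8,197.2]]))
d=np.load("side0.npz")["d"]
v,u=np.mgrid[150:245,262:340];Q=cloud("side",d,u.ravel(),v.ravel())
m=(Q[:,2]>100)&(Q[:,2]<600)&(abs(Q[:,0]-286)<90)&(abs(Q[:,1]-583)<90);Q=Q[m];s=Q[Q[:,2]<Q[:,2].min()+25];print(Q[:,2].min(),s.min(0),s.max(0))
E
```

```text
proj start TCP [[297.58978811 250.39397358]]
244.62862439877327 [256.74545388 535.07481701 244.6286244 ] [318.17548201 637.06544349 269.44007945]
```

apply_moves(plan=[[0,0,0,1,0,0,0],[0,0,0,0.5,0,0,0],[0,0,0,0,0,0,0]])

```text
time: 3.2
tool_pos: [581.3, 93.9, 62.1]
eef_rot: [-0.0, 0.683, 0.73, -0.001]
ft_force: [-0.5, 0.3, -0.2]
grip_width: 0.001
grip_force: 0.0
```

```bash
cat > tip.py <<'E'
from h import *
from rig import robot
o=robot.observe();print(np.round(o["tool_pos"],1),np.round(o["ft_force"],1),o["time"])
p,d=vision.camera("side")
v,u=np.mgrid[165:210,222:256];Q=cloud("side",d,u.ravel(),v.ravel()).reshape(v.shape+(3,))
c=Q[:,13:17].mean(1)
for r in range(0,45,1):
    if c[r,1]>60: print(165+r,np.round(c[r]).astype(int))
E
python3 tip.py
```

```text
[581.3  93.9  62.1] [-0.5  0.3 -0.2] 3.2
165 [582 103 162]
166 [583 101 158]
167 [584  99 154]
168 [583 103 152]
169 [582 104 149]
170 [582 105 146]
171 [582 105 143]
172 [582 105 140]
173 [583 104 136]
174 [583 104 133]
175 [584 102 128]
176 [583 102 125]
177 [584 102 122]
178 [583 103 119]
179 [584 102 115]
180 [583 104 113]
181 [583 105 110]
184 [544 210 146]
192 [595  76  59]
193 [578 120  76]
194 [576 124  75]
195 [574 131  74]
196 [573 135  73]
197 [571 140  72]
198 [569 145  71]
199 [568 148  69]
200 [568 147  65]
201 [568 147  62]
202 [568 147  59]
203 [569 146  54]
204 [565 155  56]
205 [563 161  56]
206 [562 164  53]
207 [562 165  51]
208 [562 166  48]
209 [561 167  45]
```

apply_moves(plan=[[0,0,0,0.3,0,0,0],[0,0,0,0.2,0,0,0],[0,0,0,0.2,0,0,0],[0,0,0,0,0,0,0]])

```text
time: 3.65
tool_pos: [581.9, 93.9, 55.7]
eef_rot: [-0.0, 0.683, 0.73, -0.0]
ft_force: [0.3, 0.1, 0.1]
grip_width: 0.0
grip_force: 0.0
```

apply_moves(plan=[[0,0,0,0.2,0,0,0],[0,0,0,0.1,0,0,0],[0,0,0,0,0,0,0]])

```text
time: 3.95
tool_pos: [582.0, 94.0, 52.8]
eef_rot: [-0.0, 0.683, 0.73, -0.0]
ft_force: [-0.6, -0.4, 0.5]
grip_width: 0.001
grip_force: 0.0
```

apply_moves(plan=[[0,0,0,0.2,0,0,0],[0,0,0,0.2,0,0,0],[0,0,0,0,0,0,0]])

```text
time: 4.25
tool_pos: [581.9, 93.9, 48.7]
eef_rot: [-0.0, 0.683, 0.73, -0.0]
ft_force: [0.8, 0.3, 0.2]
grip_width: 0.004
grip_force: 0.0
```

```bash
python3 tip.py | awk '$1<200'; python3 - <<'E'
from h import *
p,d=vision.camera("side")
B=cv2.resize(p[150:240,175:285],None,fx=7,fy=6,interpolation=3);B=cv2.resize(p[150:230,180:280],None,fx=7,fy=7,interpolation=3)
cv2.imwrite("pics/s3.png",B[:,:,::-1])
E
```

```text
165 [581 105 163]
166 [584 100 157]
167 [583 102 155]
168 [583 101 151]
169 [583 102 148]
170 [584 100 144]
171 [584 100 141]
172 [584 100 138]
173 [583 103 136]
174 [583 104 133]
175 [583 104 129]
176 [584 101 125]
177 [583 103 122]
178 [584 102 119]
179 [583 104 116]
180 [583 103 112]
181 [584 103 109]
182 [584 103 105]
183 [583 104 103]
184 [585 101  98]
185 [583 104  96]
192 [595  76  59]
193 [578 119  76]
194 [577 123  74]
195 [574 130  74]
196 [572 136  73]
197 [570 141  72]
198 [569 145  71]
199 [568 147  69]
```

View pics/s3.png

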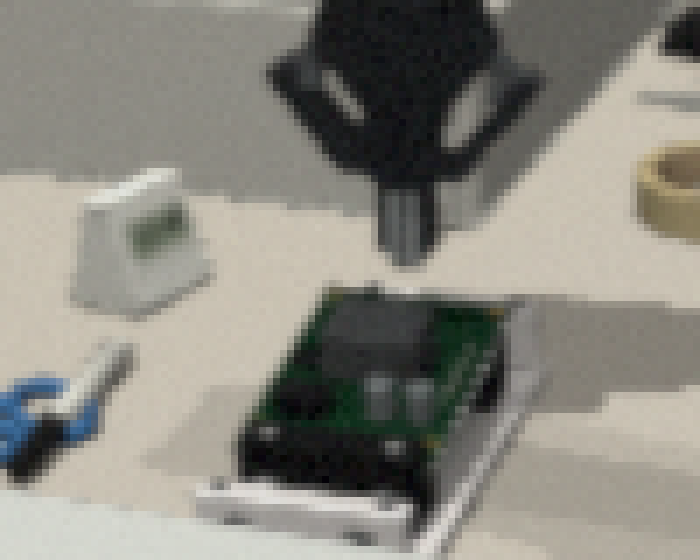

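The picture confirms it: the fingers end at crop (405,265) with a clear gap above the board. So the real tip is about 45 mm above the reported TCP, and there has been no force so far. I'll rely on vision and force. Visually there are about 42 mm left to the board top.

apply_moves(plan=[[0,0,0,1,0,0,0],[0,0,0,1,0,0,0],[0,0,0,0.5,0,0,0],[0,0,0,0,0,0,0]])

```text
time: 4.75
tool_pos: [581.1, 93.8, 22.7]
eef_rot: [-0.001, 0.683, 0.73, -0.001]
ft_force: [0.1, -0.2, -0.3]
grip_width: 0.005
grip_force: 0.0
```

```bash
python3 tip.py | awk 'NR==1 || ($1>182&&$1<196)'
```

```text
[581.1  93.8  22.7] [ 0.1 -0.2 -0.3] 4.75
183 [584 101 101]
184 [584 103  99]
185 [584 103  95]
186 [583 104  93]
187 [583 105  89]
188 [583 105  86]
189 [585 101  81]
190 [584 103  78]
191 [584 104  75]
192 [584 103  71]
193 [578 120  76]
194 [576 126  75]
195 [575 129  74]
```

apply_moves(plan=[[0,0,0,0.5,0,0,0],[0,0,0,0.3,0,0,0],[0,0,0,0.2,0,0,0],[0,0,0,0,0,0,0]])

```text
time: 5.2
tool_pos: [583.4, 93.9, 19.4]
eef_rot: [-0.0, 0.683, 0.73, 0.001]
ft_force: [-16.3, -0.3, 51.4]
grip_width: -0.001
grip_force: 25.6
```

apply_moves(plan=[[0,0,0,0.15,0,0,0],[0,0,0,0.15,0,0,0],[0,0,0,0,0,0,0]])

```text
time: 5.5
tool_pos: [583.6, 93.8, 18.9]
eef_rot: [-0.001, 0.684, 0.73, 0.002]
ft_force: [-25.3, -3.1, 77.4]
grip_width: 0.002
grip_force: 38.0
```

Contact came earlier than expected, at tool z≈20, so I back off at once.

apply_moves(plan=[[0,0,0,-1.1,0,0,0],[0,0,0,-0.2,0,0,0],[0,0,0,0,0,0,0]])

```text
time: 5.8
tool_pos: [582.6, 94.1, 24.4]
eef_rot: [0.0, 0.683, 0.73, 0.001]
ft_force: [0.2, 0.5, 0.1]
grip_width: 0.0
grip_force: 0.0
```

```bash
python3 tip.py | awk 'NR==1 || ($1>182&&$1<196)'; python3 - <<'E'
from h import *
p,d=vision.camera("side");np.savez("side4.npz",p=p,d=d)
B=cv2.resize(p[160:230,190:270],None,fx=8,fy=8,interpolation=3)
cv2.imwrite("pics/s4.png",B[:,:,::-1])
E
```

```text
[582.6  94.1  24.4] [0.2 0.5 0.1] 5.8
183 [583 104 103]
184 [585 100  97]
185 [585 100  94]
186 [585 102  91]
187 [584 103  89]
188 [584 103  85]
189 [585 102  81]
190 [585 102  78]
191 [584 103  75]
192 [584 103  71]
193 [578 121  76]
194 [576 125  75]
195 [575 129  73]
```

View pics/s4.png

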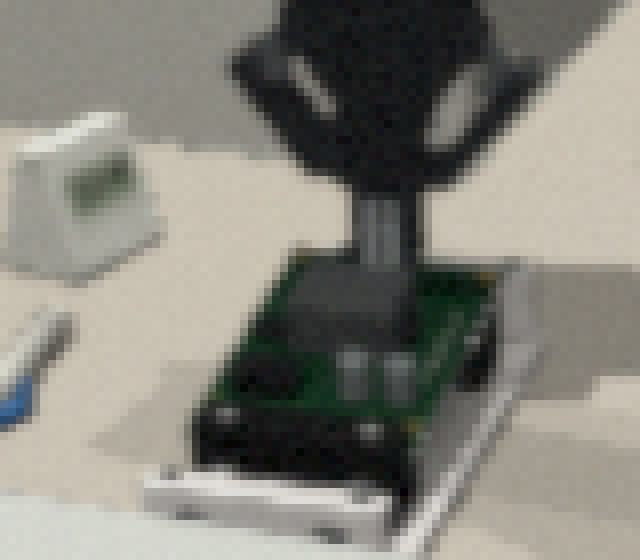

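The fingers stand behind the can, centred on it, at crop (385,240). The contact height fits the board surface with a tip offset of about 34 mm, so it was the board. The board has not visibly moved. Now I push along +x, just above the board.

apply_moves(plan=[[0,0.3,0,0.2,0,0,0],[0,0.3,0,0,0,0,0],[0,0.2,0,0,0,0,0],[0,0,0,0,0,0,0]])

```text
time: 6.3
tool_pos: [581.4, 102.6, 21.7]
eef_rot: [-0.0, 0.683, 0.731, -0.0]
ft_force: [-0.1, -0.4, 0.1]
grip_width: 0.004
grip_force: 0.0
```

apply_moves(plan=[[0,0.2,0,0,0,0,0],[0,0.2,0,0,0,0,0],[0,0,0,0,0,0,0]])

```text
time: 6.6
tool_pos: [581.3, 105.9, 22.0]
eef_rot: [0.0, 0.683, 0.73, -0.0]
ft_force: [0.2, -0.8, -0.7]
grip_width: 0.0
grip_force: 0.3
```

apply_moves(plan=[[0,0.2,0,0,0,0,0],[0,0.2,0,0,0,0,0],[0,0,0,0,0,0,0]])

```text
time: 6.9
tool_pos: [581.1, 110.0, 22.0]
eef_rot: [0.0, 0.683, 0.73, -0.0]
ft_force: [0.7, -2.3, -0.6]
grip_width: -0.003
grip_force: 0.8
```

apply_moves(plan=[[0,0.2,0,0,0,0,0],[0,0.2,0,0,0,0,0],[0,0,0,0,0,0,0]])

```text
time: 7.2
tool_pos: [580.9, 114.0, 22.0]
eef_rot: [0.0, 0.683, 0.73, 0.0]
ft_force: [0.9, -2.6, -2.0]
grip_width: 0.002
grip_force: 1.3
```

apply_moves(plan=[[0,0.2,0,0,0,0,0],[0,0.2,0,0,0,0,0],[0,0,0,0,0,0,0]])

```text
time: 7.5
tool_pos: [580.7, 118.0, 22.1]
eef_rot: [0.0, 0.683, 0.73, 0.0]
ft_force: [1.4, -4.6, -1.2]
grip_width: -0.002
grip_force: 1.8
```

```bash
cat > edge.py <<'E'
from h import *
import sys
p,d=vision.camera("top");np.savez("top5.npz",p=p,d=d)
v,u=np.mgrid[150:188,180:262];Q=cloud("top",d,u.ravel(),v.ravel()).reshape(v.shape+(3,))
# side picture crop
p,d=vision.camera("side")
B=cv2.resize(p[160:230,190:270],None,fx=8,fy=8,interpolation=3)
cv2.imwrite(sys.argv[1],B[:,:,::-1])
v,u=np.mgrid[185:228,205:256];S=cloud("side",d,u.ravel(),v.ravel())
m=(S[:,2]>62)&(S[:,2]<82)&(abs(S[:,0]-583)<22);print("side can top y",np.percentile(S[m,1],[2,50,98]),"z",np.median(S[m,2]))
hx=np.array([-.06,.998]);c=np.array([580,141])
a=(S[:,:2]-c)@hx;y=(S[:,:2]-c)@np.array([.998,.06])
for k in range(-80,100,10):
    m=(a>k)&(a<k+10)&(y>-42)&(y<-24)&(S[:,2]>15); print(k+5,m.sum(),np.round(np.median(S[m,2]),1) if m.any() else "",end=" | ")
E
python3 edge.py pics/s5.png
```

```text
side can top y [117.75505269 147.86693045 165.21643168] z 72.48270160726868
-75 2 33.6 | -65 12 35.6 | -55 16 33.2 | -45 28 30.5 | -35 12 54.6 | -25 14 52.9 | -15 15 52.1 | -5 12 50.9 | 5 13 49.1 | 15 12 46.5 | 25 9 45.8 | 35 11 44.6 | 45 26 48.9 | 55 9 36.8 | 65 11 40.0 | 75 22 45.1 | 85 32 45.2 | 95 1 42.5 |
```

View pics/s5.png

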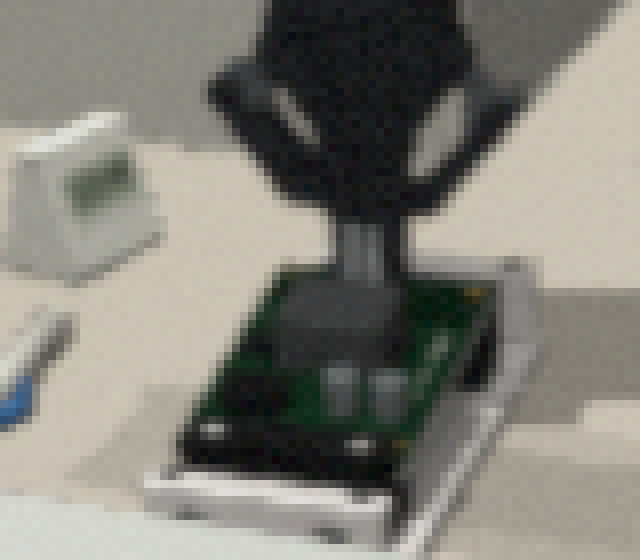

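The black jaw_a has moved close to the end block at crop (290,465). The board is still on jaw_b's lip, so I continue in small steps.

apply_moves(plan=[[0,0.2,0,0,0,0,0],[0,0,0,0,0,0,0]])

```text
time: 7.8
tool_pos: [580.6, 119.9, 22.1]
eef_rot: [0.0, 0.683, 0.73, 0.0]
ft_force: [1.3, -4.1, -1.2]
grip_width: -0.005
grip_force: 2.0
```

apply_moves(plan=[[0,0.2,0,0,0,0,0],[0,0,0,0,0,0,0]])

```text
time: 8.0
tool_pos: [580.4, 121.8, 22.1]
eef_rot: [0.0, 0.683, 0.73, 0.0]
ft_force: [1.9, -4.5, -0.5]
grip_width: -0.002
grip_force: 2.3
```

```bash
python3 edge.py pics/s6.png
```

```text
side can top y [120.14910072 151.55901497 168.79341922] z 72.38410258702665
-75 3 50.6 | -65 15 37.8 | -55 7 26.2 | -45 28 29.8 | -35 12 54.4 | -25 12 54.5 | -15 12 52.8 | -5 21 51.7 | 5 15 49.3 | 15 14 47.6 | 25 7 45.6 | 35 8 45.6 | 45 27 49.8 | 55 12 42.6 | 65 4 41.8 | 75 18 39.9 | 85 21 48.1 | 95 15 44.7 |
```

apply_moves(plan=[[0,0.2,0,0,0,0,0],[0,0,0,0,0,0,0]])

```text
time: 8.3
tool_pos: [580.3, 123.6, 22.1]
eef_rot: [0.0, 0.683, 0.73, 0.0]
ft_force: [1.4, -5.0, -0.3]
grip_width: 0.0
grip_force: 2.5
```

apply_moves(plan=[[0,0.2,0,0,0,0,0],[0,0,0,0,0,0,0]])

```text
time: 8.5
tool_pos: [580.3, 125.4, 22.1]
eef_rot: [0.0, 0.683, 0.73, -0.0]
ft_force: [1.6, -5.2, -0.6]
grip_width: 0.002
grip_force: 2.7
```

```bash
python3 edge.py pics/s7.png
```

```text
side can top y [121.66188489 155.7351597  173.05602892] z 72.64158368608042
-75 2 50.6 | -65 18 37.7 | -55 11 31.7 | -45 22 26.8 | -35 15 56.1 | -25 11 54.8 | -15 14 52.4 | -5 20 53.9 | 5 11 50.7 | 15 12 49.0 | 25 13 46.2 | 35 11 45.5 | 45 14 48.5 | 55 24 44.8 | 65 9 34.7 | 75 15 40.5 | 85 18 49.7 | 95 21 46.2 |
```

View pics/s7.png

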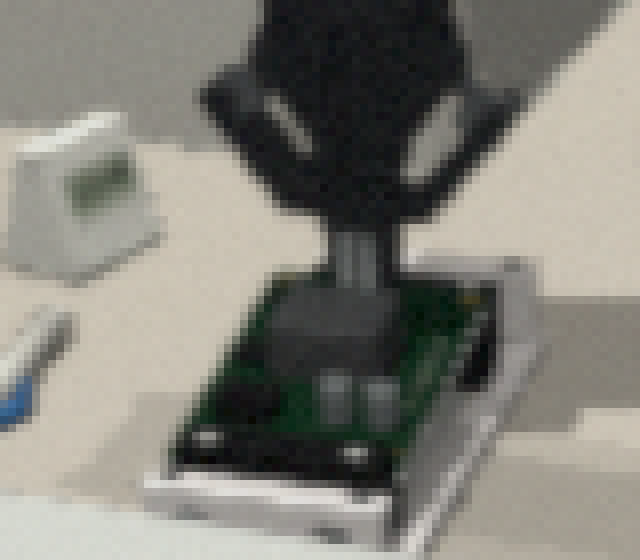

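The jaw is near the block and the push is about 5 N, so jaw_a is back roughly 16 mm. Friction on the fingers may be holding the board up. I try lowering a little while watching the force.

apply_moves(plan=[[0,0.1,0,0.2,0,0,0],[0,0,0,0.1,0,0,0],[0,0,0,0,0,0,0]])

```text
time: 8.9
tool_pos: [580.3, 125.9, 19.0]
eef_rot: [0.001, 0.683, 0.73, -0.0]
ft_force: [2.3, -6.2, -0.5]
grip_width: -0.002
grip_force: 2.9
```

apply_moves(plan=[[0,0,0,0.1,0,0,0],[0,0,0,0.1,0,0,0],[0,0,0,0,0,0,0]])

```text
time: 9.2
tool_pos: [580.3, 125.7, 17.0]
eef_rot: [0.001, 0.683, 0.73, -0.0]
ft_force: [2.5, -6.3, -1.3]
grip_width: 0.002
grip_force: 3.0
```

apply_moves(plan=[[0,0,0,0.1,0,0,0],[0,0,0,0.1,0,0,0],[0,0,0,0,0,0,0]])

```text
time: 9.5
tool_pos: [580.3, 125.7, 15.0]
eef_rot: [0.001, 0.683, 0.73, -0.0]
ft_force: [2.4, -6.2, -0.0]
grip_width: -0.003
grip_force: 3.1
```

apply_moves(plan=[[0,0,0,0.1,0,0,0],[0,0,0,0.1,0,0,0],[0,0,0,0,0,0,0]])

```text
time: 9.8
tool_pos: [580.4, 125.6, 13.0]
eef_rot: [0.001, 0.683, 0.73, -0.0]
ft_force: [1.4, -6.4, -1.7]
grip_width: 0.002
grip_force: 3.2
```

```bash
python3 edge.py pics/s8.png
```

```text
side can top y [118.63482643 144.98696035 171.21714254] z 66.65551211843157
-75 6 48.7 | -65 16 43.7 | -55 23 45.3 | -45 18 26.9 | -35 10 44.0 | -25 9 43.9 | -15 8 43.3 | -5 36 102.8 | 5 9 42.4 | 15 11 42.7 | 25 12 41.0 | 35 8 40.6 | 45 12 41.4 | 55 24 45.6 | 65 6 36.3 | 75 12 32.8 | 85 19 50.4 | 95 22 47.4 |
```

The board is coming down with the fingers: its top at the raised side is now about 44, down from 56, and the tilt is about 3°. I continue until it rests on the ledge.

apply_moves(plan=[[0,0,0,0.2,0,0,0],[0,0,0,0.2,0,0,0],[0,0,0,0,0,0,0]])

```text
time: 10.2
tool_pos: [580.6, 125.7, 9.1]
eef_rot: [0.001, 0.683, 0.73, -0.0]
ft_force: [2.0, -6.7, -1.4]
grip_width: -0.0
grip_force: 3.2
```

apply_moves(plan=[[0,0,0,0.2,0,0,0],[0,0,0,0.1,0,0,0],[0,0,0,0,0,0,0]])

```text
time: 10.5
tool_pos: [580.8, 125.7, 6.6]
eef_rot: [0.001, 0.683, 0.73, 0.0]
ft_force: [2.2, -6.6, 2.4]
grip_width: -0.002
grip_force: 3.4
```

```bash
python3 edge.py pics/s9.png
```

```text
side can top y [119.38519015 135.79743352 171.7774339 ] z 64.39472300323777
-75 6 38.4 | -65 23 40.8 | -55 24 44.5 | -45 10 21.9 | -35 11 38.6 | -25 7 38.8 | -15 12 38.8 | -5 36 99.2 | 5 10 38.1 | 15 9 39.2 | 25 11 38.7 | 35 8 38.2 | 45 10 39.9 | 55 24 43.8 | 65 5 34.8 | 75 12 35.5 | 85 16 50.2 | 95 25 47.2 |
```

The board is level at about 38.5 throughout (36 plus the depth bias), with light contact. I retreat slowly so the spring pushes the board into jaw_b's groove.

apply_moves(plan=[[0,-0.2,0,0,0,0,0],[0,-0.2,0,0,0,0,0],[0,-0.2,0,0,0,0,0],[0,0,0,0,0,0,0]])

```text
time: 11.0
tool_pos: [580.8, 120.6, 6.3]
eef_rot: [0.0, 0.683, 0.73, 0.0]
ft_force: [1.9, -4.2, 2.2]
grip_width: -0.001
grip_force: 2.2
```

apply_moves(plan=[[0,-0.2,0,0,0,0,0],[0,-0.2,0,0,0,0,0],[0,-0.2,0,0,0,0,0],[0,0,0,0,0,0,0]])

```text
time: 11.4
tool_pos: [580.5, 114.7, 5.9]
eef_rot: [-0.0, 0.683, 0.73, -0.0]
ft_force: [1.5, -1.8, 0.8]
grip_width: -0.001
grip_force: 1.5
```

apply_moves(plan=[[0,-0.2,0,0,0,0,0],[0,-0.2,0,0,0,0,0],[0,-0.2,0,0,0,0,0],[0,0,0,0,0,0,0]])

```text
time: 11.8
tool_pos: [580.4, 109.0, 5.7]
eef_rot: [-0.001, 0.683, 0.73, -0.0]
ft_force: [-0.1, -1.1, 0.8]
grip_width: -0.002
grip_force: 0.5
```

```bash
python3 edge.py pics/s10.png
```

```text
side can top y [101.27682794 120.82614024 152.62111549] z 64.38855113744273
-75 6 50.4 | -65 23 39.9 | -55 22 39.5 | -45 10 37.9 | -35 10 39.4 | -25 23 88.6 | -15 19 95.9 | -5 12 37.9 | 5 8 38.9 | 15 6 38.1 | 25 4 38.5 | 35 26 45.5 | 45 4 38.4 | 55 9 32.4 | 65 15 49.5 | 75 43 41.8 | 85 9 37.5 | 95 1 41.4 |
```

apply_moves(plan=[[0,-0.2,0,0,0,0,0],[0,-0.2,0,-0.1,0,0,0],[0,-0.1,0,-0.2,0,0,0],[0,0,0,-1,0,0,0],[0,0,0,-3,0,0,0],[0,0,0,-4,0,0,0],[0,0,0,-4,0,0,0],[0,0,0,0,0,0,0]])

```text
time: 12.7
tool_pos: [585.8, 104.5, 135.3]
eef_rot: [0.003, 0.683, 0.73, 0.005]
ft_force: [0.8, 1.2, 0.6]
grip_width: -0.002
grip_force: 0.0
```

```bash
python3 edge.py pics/s11.png; python3 - <<'E'
from h import *
from rig import robot
print(robot.observe()["ft_force"])
p,d=vision.camera("side")
B=cv2.resize(p[180:235,195:265],None,fx=9,fy=9,interpolation=3);cv2.imwrite("pics/s12.png",B[:,:,::-1])
E
```

```text
side can top y [122.20650343 135.9977893  154.15469761] z 63.11301594153837
-75 6 50.4 | -65 23 42.9 | -55 20 39.3 | -45 11 38.6 | -35 7 38.4 | -25 12 38.8 | -15 7 39.1 | -5 10 38.7 | 5 10 38.0 | 15 8 38.1 | 25 5 38.2 | 35 27 46.6 | 45 5 38.8 | 55 6 32.4 | 65 18 48.6 | 75 46 42.1 | 85 5 40.8 | 95 1 41.5 | [-0.71469804 -0.28411189  0.11511494]
```

View pics/s12.png

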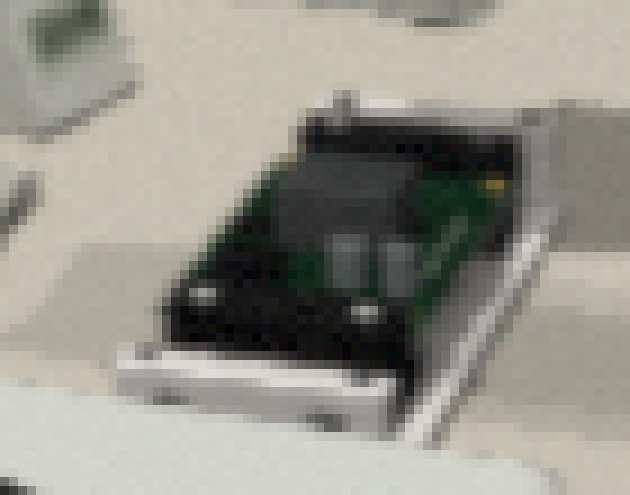

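The board is level with its edges under both lips, at crop (410,140) and (290,320). One last check from the top for centring.

```bash
python3 - <<'E'
from h import *
from rig import robot
t,d=vision.camera("top")
cv2.imwrite("pics/t2.png",cv2.resize(t[145:200,180:280],None,fx=8,fy=8,interpolation=3)[:,:,::-1])
E
```

View pics/t2.png

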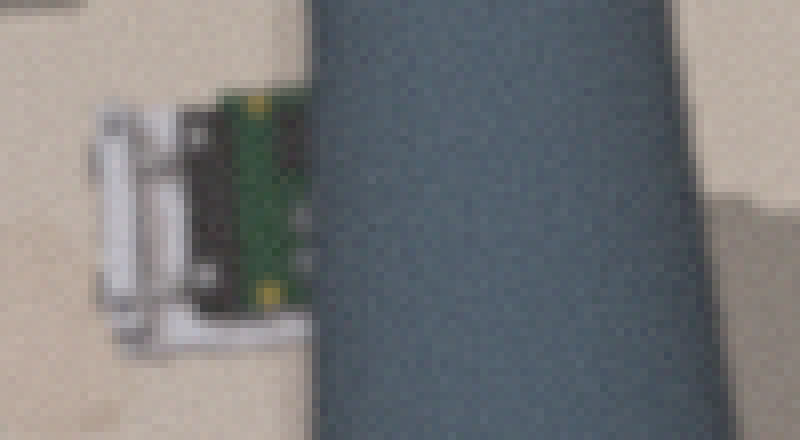

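The arm hides jaw_b, but jaw_a's dots moved only a little. I register the jaw_a patch against the first picture to get its travel.

```bash
python3 - <<'E'
from h import *
g=lambda p:cv2.cvtColor(p,cv2.COLOR_RGB2GRAY).astype(np.float32)
a=g(np.load("top0.npz")["p"]);b=sum(g(vision.camera("top")[0]) for _ in range(6))/6
up=lambda x:cv2.resize(x,None,fx=8,fy=8,interpolation=cv2.INTER_CUBIC)
def col(im,u0,u1,v0,v1,w): # match patch
    A=up(im[0][v0-2:v1+2,u0-8:u1+8]);B=None
    P=up(im[1][v0:v1,u0:u1]);r=cv2.matchTemplate(A,P,cv2.TM_CCOEFF_NORMED);_,s,_,l=cv2.minMaxLoc(r)
    print(w,s,"shift px (now-start)",-(l[0]-64)/8,-(l[1]-16)/8)
col((a,b),202,210,158,184,"jawA black+dots")
col((a,b),202,207,158,184,"jawA back part")
col((a,b),191,198,156,188,"blockA")
for im in(a,b):
    for r in((164,176),): print(np.round(im[r[0]:r[1],196:214].mean(0)).astype(int))
E
```

```text
jawA black+dots 0.982795238494873 shift px (now-start) -1.5 0.125
jawA back part 0.9811998009681702 shift px (now-start) -1.5 0.125
blockA 0.991918683052063 shift px (now-start) 0.0 0.0
[151 123 125 139 150 157 159 147 113  76  60  60  62  62  60  60  66  67]
[161 132 137 149 157 161 143  99  66  61  62  62  61  63  67  70  69  69]
```

jaw_a is held back about 4.6 mm (1.5 px × 3.1 mm/px). With a total squeeze of about 8 mm, that leaves about 3.4 mm on jaw_b, so the board is centred to within about 1 mm. I hand it in.

```bash
python3 -c "
from rig import robot
print(robot.sign_off())"
```

```text
the job is handed in; nothing more can be done
None
```

I pushed the board into jaw_a, lowered it inside jaw_b and released it, and handed the job in; by my measurements it sits level in both grooves, about 1 mm off centre, with jaw_b's 3.4 mm hold-back inferred because the arm hid it, and no verdict came back.

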